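Sort drivetrain spares into the sample trays

ROBOT

A 6-joint arm with a two-finger parallel gripper is mounted at the origin on the work surface. World frame = base frame: x ahead of the robot, y to its left, z up, the work surface at z = 0. Lengths are in mm, angles in rad, forces in N, time in s.
With the tool pointing down it reaches from about 400 to 925 mm from the base axis. Payload 12.5 kg.
Tool frame: the origin (TCP) lies between the finger pads; the fingertips stand 25 mm ahead of it and the grasp point (between the pads) lies 6 mm ahead of it; z points along the fingers, y is the line along which they close (so a half turn about z gives the same grasp; the last joint's range is limited). The gripper opens to 95 mm and grips with 3 to 60 N. Pads are 20 mm wide; open, the fingers measure 119 mm over their backs; the gripper's body (75 mm by 180 mm) begins 59 mm behind the grasp point.
Start: joints at [1.014, 0.491, 1.559, -0, 1.092, -0.106], TCP at [272.291, 562.588, 206.461] pointing down, gripper open.
Joint ranges: [-3.1, 3.1], [-0.84, 2.19], [0.05, 2.79], [-1.13, 4.28], [0.06, 2.93], [-2.69, 2.69]. Speed limits (rad/s): [2.22, 2.22, 2.79, 3.14, 3.14, 3.14].

INTERFACE

Orientations are given as [roll, pitch, yaw] about the fixed x, y, z axes, in that order (R = Rz(yaw) Ry(pitch) Rx(roll)).
In Python, from cell import state, read_camera, job_done, cut_out gives the robot as it stands. The module is installed in compiled form; this text tells all that it offers.
- The arm moves only by the tool jog_arm, never from a script. Its argument "motion" is a list of rows, each a list of 2 entries, a list of its own where there are three numbers: the shift along the tool's x, y, z in mm, then the turn about the tool's z in rad. A call has 1 to 5 rows; each row is the pose to reach, as a shift and turn from the pose commanded when the call began, along the tool's axes at that moment; what a row does not reach only later rows make up. A row lasts 1/10 s, in which the tool goes at most 50 mm and 8.59 degrees, less where a joint would pass 70% of its speed; a pose out of reach is approached as far as the arm can. A call with a gripper value outside its range is refused whole. "grip" is the closure, from 0 (fully open) to 1 (shut), set as the call begins (left out, the last holds). The fingers move at their own pace and stop on an object; the grip force is fixed at half the most. Time passes only in rows, so rows that repeat a pose let the fingers close. It gives the time, the measured TCP pose, the force, the opening and the grip force at its end, in the units of the state.
- state(): the state, without advancing time (a new reading comes with each control period).
- read_camera(name): name is "side" or "top"; returns a dict with "img" (480x640x3 uint8, blue, green, red), "vertical_fov" (degrees; the focal length in pixels is half the picture's height over the tangent of half this angle, whatever the lens; pixels are square), "cx", "cy" (the principal point, pixels), "extrinsics" (4x4, takes a point from camera to world coordinates). Camera axes: x right, y up, looking along -z (the intrinsics and any distortion apply to the point x, -y, -z); pixel columns grow to the right and rows downward; lengths in mm; the calibration is good to about 2 mm. A picture is of the moment at which its call begins. There is no depth.
- job_done(): hands the job in; it is judged then, once.
Trained networks look in a picture, given as the dict that the camera call returned (one of the last four; its "shot" number tells which), for a name from the list of things; names that differ only in an ending like _2 or _b are one class to them, and where a whole thing is asked for, a point or a joint stands for the part that bears it (a point fixed in the world has none). Each returns a list of dicts, best first, with "p" (0 to 1); they miss things now and then, are a little off and sometimes report something else, mostly with a low value. They report only what shows in the picture. A call takes as long as a camera call. They do not tell look-alikes from the thing itself.
- cut_out(name, picture): "region" (480x640 bool, what is visible of it) and "box" ([left, top, right, bottom] in pixels, round what is visible of it).
The state is a dict: "t": time; "joints": joint angles; "qvel": joint speeds; "tau": joint torques, N m; "eef_pos": TCP position; "tcp_rot": TCP orientation; "ft_force": force on the tool from outside, world axes, zero at the start; "moment": the same for the moment, N m; "opening": opening from 0.0 (shut) to 1.0 (fully open); "grip_force": force on a finger pad.
Only numpy, scipy, OpenCV 4.12 (cv2) and the standard library are available. Lean on these libraries where they do the work, as an engineer would, in place of code of your own. Each camera call takes 0.05 s, during which the arm holds its last target. There are 200 camera calls.

TASK

The wheel drive of the fighting robot has been stripped down: sort its five loose parts (two ball bearings, two hexagonal standoffs, one wheel hub) into the three grey trays, each part into the tray whose sample bay shows the same kind of part. Put one part in a bay, lying flat on the bay's floor, and the hub standing on its flange with the boss up; where a tray has a bay to spare, either will do. Leave the solder spool and the grease jar standing where they are.

Things in the scene. Friction and masses are not known exactly. Their poses are not given: they have to be found in the camera images.
- bearing_a_c (a point): Loose steel ball bearing (one of two alike) lying flat: a plain disc 42 mm across and 16 mm thick, with a dark ring and a dark bore painted on (no hole to hook). Point: its centre, 8 mm above what it lies on; z up, symmetric about z.
- standoff_a_c (a point): Loose steel hexagonal standoff (one of two alike), a short six-sided bar lying on one of its flats: 45 mm long, 14 mm across flats. Point: its centre, 7 mm above what it lies on; x runs along the bar; at the start z is up.
- bearing_b_c (a point): Loose steel ball bearing (one of two alike) lying flat: a plain disc 42 mm across and 16 mm thick, with a dark ring and a dark bore painted on (no hole to hook). Point: its centre, 8 mm above what it lies on; z up, symmetric about z.
- standoff_b_c (a point): Loose steel hexagonal standoff (one of two alike), a short six-sided bar lying on one of its flats: 45 mm long, 14 mm across flats. Point: its centre, 7 mm above what it lies on; x runs along the bar; at the start z is up.
- hub_c (a point): Loose aluminium wheel hub standing on its flange: flange 44 mm across and 6 mm thick at the bottom, above it a round boss 24 mm across and 30 mm tall; 36 mm tall in all. Point: its centre half-way up, 18 mm above what it stands on; z is its axis, from flange to boss. Grip it by the boss, above the flange.
- tray_bearing: Open grey parts tray, alike but for its sample, whose sample bay holds a fixed sample ball bearing. Fixed; origin: centre of its underside; x points towards the sample bay. 170 (x) by 145 (y) by 20 mm high, walls and floor 4 mm. Two empty bays, each 109 (x) by 66.5 (y) mm inside, centred at x -26.5, y +35.25 and -35.25 mm, floor 4 mm above the bench; beyond them the sample bay, centred at x +56.5, y 0.
- tray_standoff: Open grey parts tray, alike but for its sample, whose sample bay holds a fixed sample hexagonal standoff. Fixed; origin: centre of its underside; x points towards the sample bay. 170 (x) by 145 (y) by 20 mm high, walls and floor 4 mm. Two empty bays, each 109 (x) by 66.5 (y) mm inside, centred at x -26.5, y +35.25 and -35.25 mm, floor 4 mm above the bench; beyond them the sample bay, centred at x +56.5, y 0.
- tray_hub: Open grey parts tray, alike but for its sample, whose sample bay holds a fixed sample wheel hub, standing (40 mm up to its top). Fixed; origin: centre of its underside; x points towards the sample bay. 170 (x) by 145 (y) by 20 mm high, walls and floor 4 mm. Two empty bays, each 109 (x) by 66.5 (y) mm inside, centred at x -26.5, y +35.25 and -35.25 mm, floor 4 mm above the bench; beyond them the sample bay, centred at x +56.5, y 0.
- spool: Bystander among the parts: solder spool standing upright, blue flanges 44 mm across, 40 mm tall. Origin: centre of its underside.
- jar: Bystander among the parts: small white grease jar with a black lid, 42 mm across, 38 mm tall. Origin: centre of its underside.
There are look-alikes about, which are no part of the job. Leave any black or orange look-alike of the part that bears standoff_a_c alone.

How it is judged (in metres and radians):
At the end, for the whole second after the job is handed in: One bearing flat in each empty bay of the bearing tray, one standoff flat in each of the standoff tray, the hub upright (0.15 rad) in either of the hub tray; each centre within its bay (x -77 to 24 mm, |y| 12 to 60 mm in the tray) and within 4 mm of its resting height; all released, at rest (((x of bearing_a_c in the frame of tray_bearing between -0.077 and 0.024 m and y of bearing_a_c in the frame of tray_bearing between 0.012 and 0.06 m and z of bearing_a_c in the frame of tray_bearing between 0.008 and 0.016 m and x of bearing_b_c in the frame of tray_bearing between -0.077 and 0.024 m and y of bearing_b_c in the frame of tray_bearing between -0.06 and -0.012 m and z of bearing_b_c in the frame of tray_bearing between 0.008 and 0.016 m) or (x of bearing_a_c in the frame of tray_bearing between -0.077 and 0.024 m and y of bearing_a_c in the frame of tray_bearing between -0.06 and -0.012 m and z of bearing_a_c in the frame of tray_bearing between 0.008 and 0.016 m and x of bearing_b_c in the frame of tray_bearing between -0.077 and 0.024 m and y of bearing_b_c in the frame of tray_bearing between 0.012 and 0.06 m and z of bearing_b_c in the frame of tray_bearing between 0.008 and 0.016 m)) and ((x of standoff_a_c in the frame of tray_standoff between -0.077 and 0.024 m and y of standoff_a_c in the frame of tray_standoff between 0.012 and 0.06 m and z of standoff_a_c in the frame of tray_standoff between 0.007 and 0.015 m and x of standoff_b_c in the frame of tray_standoff between -0.077 and 0.024 m and y of standoff_b_c in the frame of tray_standoff between -0.06 and -0.012 m and z of standoff_b_c in the frame of tray_standoff between 0.007 and 0.015 m) or (x of standoff_a_c in the frame of tray_standoff between -0.077 and 0.024 m and y of standoff_a_c in the frame of tray_standoff between -0.06 and -0.012 m and z of standoff_a_c in the frame of tray_standoff between 0.007 and 0.015 m and x of standoff_b_c in the frame of tray_standoff between -0.077 and 0.024 m and y of standoff_b_c in the frame of tray_standoff between 0.012 and 0.06 m and z of standoff_b_c in the frame of tray_standoff between 0.007 and 0.015 m)) and ((x of hub_c in the frame of tray_hub between -0.077 and 0.024 m and y of hub_c in the frame of tray_hub between 0.012 and 0.06 m and z of hub_c in the frame of tray_hub between 0.018 and 0.026 m) or (x of hub_c in the frame of tray_hub between -0.077 and 0.024 m and y of hub_c in the frame of tray_hub between -0.06 and -0.012 m and z of hub_c in the frame of tray_hub between 0.018 and 0.026 m)) and angle between hub_c's own z axis and vertical below 0.15 rad and linear speed of each of bearing_a, bearing_b, standoff_a, standoff_b, hub below 0.02 m/s and angular speed of each of bearing_a, bearing_b, standoff_a, standoff_b, hub below 0.3 rad/s); the robot touches nothing.
It fails at once if the solder spool was moved more than 30 mm or tipped over (distance of spool from where it was at the start of the episode above 0.03 m or angle between spool's own z axis and vertical above 0.5 rad).
It fails at once if the grease jar was moved more than 30 mm or tipped over (distance of jar from where it was at the start of the episode above 0.03 m or angle between jar's own z axis and vertical above 0.5 rad).
It also fails if it takes over 128 s, if anything falls off the work surface, if the arm or the gripper's body presses on something with over 40 N, if the wrist force passes 120 N, or if a joint passes its speed limit or range.

## Working session

There is one attempt and no reset: what is moved stays moved. The work goes in short steps, Python scripts to look and compute and a tool call to move; the robot and the scene stay as the last step left them, time stands still between calls to the robot, and variables do not carry over. Pictures are saved under pics/ and viewed, at most 14 in all, crops included, and the job is handed in when it is done.

Besides the shell and the picture viewer there is one more tool, called after "Call:" in YAML: its name, and indented under it one key for each argument. jog_arm: Moves the arm, as the interface text tells. Its arguments: {"type":"object","properties":{"motion":{"type":"array"},"grip":{"type":"number"}},"required":["motion"]}

```bash
mkdir -p pics
python3 - <<'E'
from cell import *
import cv2
print(state())
for n in("top","side"):
    c=read_camera(n);cv2.imwrite(f"pics/{n}0.png",c["img"])
    print({k:v for k,v in c.items() if k!="img"})
    for o in("bearing_a_c","standoff_a_c","hub_c","tray_bearing","tray_standoff","tray_hub","spool","jar"):
        print(n,o,[(round(d["p"],2),[int(x) for x in d["box"]]) for d in cut_out(o,c)])
E
```

```text
{'t': 0.0, 'joints': array([ 1.01439465e+00,  4.91559250e-01,  1.55944992e+00,  2.57942365e-06,
        1.09167995e+00, -1.05616292e-01]), 'qvel': array([-0.00016696,  0.00197321,  0.00137131,  0.00196686,  0.00102109,
        0.00036867]), 'tau': array([ 3.42844090e-03, -6.12647295e+01, -2.58183593e+01,  6.94227288e-02,
        4.81722713e-02, -1.47194787e-04]), 'eef_pos': array([272.1519329 , 562.35995213, 205.86177776]), 'tcp_rot': array([-3.14050254e+00, -1.17864523e-04,  2.69080601e+00]), 'ft_force': array([-0.21761928,  0.53700256,  0.094475  ]), 'moment': array([-0.0045491 ,  0.06273244, -0.0102886 ]), 'grip_force': 0.0, 'opening': 0.9985655268852346}
{'vertical_fov': 55.16108110373706, 'cx': 317.1880315956028, 'cy': 238.4338596955407, 'extrinsics': array([[ 2.58100820e-02,  9.87893602e-01, -1.52970817e-01,
         3.36978765e+02],
       [-9.99661685e-01,  2.50134147e-02, -7.13049513e-03,
        -1.99884140e+01],
       [-3.21784802e-03,  1.53103103e-01,  9.88204981e-01,
         1.16375950e+03],
       [ 0.00000000e+00,  0.00000000e+00,  0.00000000e+00,
         1.00000000
[... 824 characters left out ...]
      [ 0.00000000e+00,  0.00000000e+00,  0.00000000e+00,
         1.00000000e+00]]), 'shot': 2}
side bearing_a_c [(0.46, [239, 174, 257, 183])]
side standoff_a_c [(0.9, [339, 417, 362, 449]), (0.82, [323, 370, 337, 398]), (0.75, [268, 388, 287, 418]), (0.64, [370, 357, 398, 381])]
side hub_c [(0.91, [295, 315, 314, 340]), (0.47, [324, 211, 416, 267]), (0.32, [271, 208, 288, 225])]
side tray_bearing [(0.57, [323, 210, 416, 267]), (0.49, [297, 173, 371, 211])]
side tray_standoff [(0.68, [299, 176, 374, 213]), (0.64, [289, 230, 310, 257]), (0.16, [274, 208, 288, 226])]
side tray_hub [(0.88, [351, 260, 455, 328])]
side spool [(0.73, [289, 228, 310, 255])]
side jar [(0.88, [274, 207, 289, 227])]
```

Run:
```python
import cv2
a=cv2.imread("pics/top0.png")
cv2.imwrite("pics/top0b.png",cv2.resize(a[140:340,130:530],(800,400),interpolation=cv2.INTER_CUBIC))
a=cv2.imread("pics/side0.png")
cv2.imwrite("pics/side0b.png",cv2.resize(a[150:470,190:510],(600,600),interpolation=cv2.INTER_CUBIC))
```

```text
(no output)
```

View pics/top0.png

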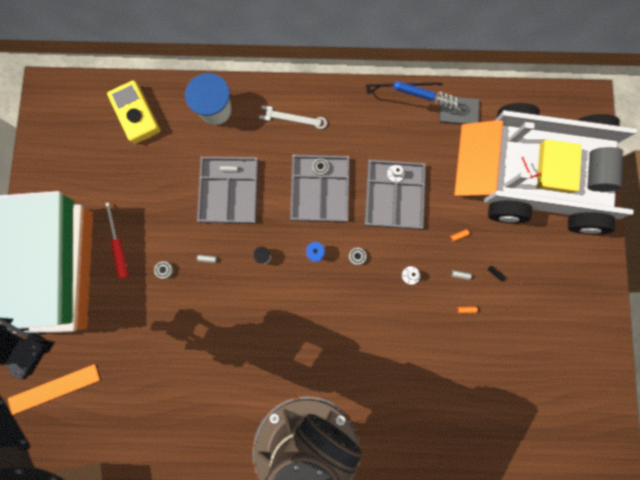

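View pics/top0b.png

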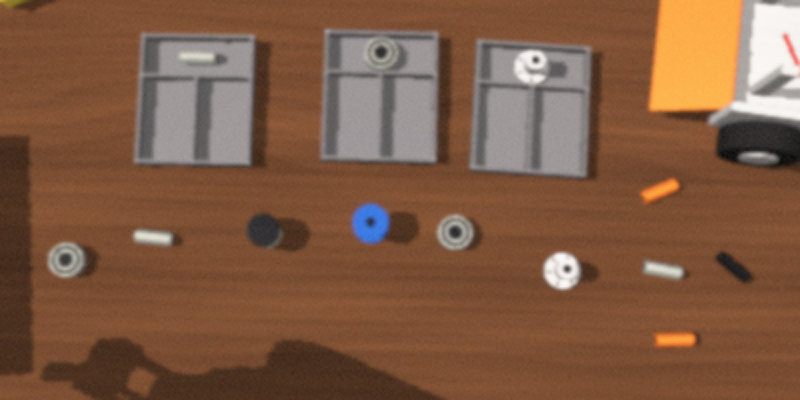

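View pics/side0b.png

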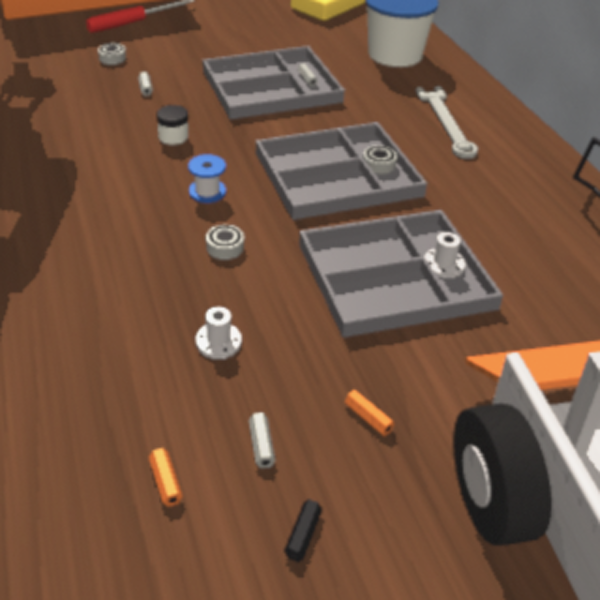

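```bash
cat > h.py <<'E'
from cell import *
import cv2, numpy as np
from scipy.spatial.transform import Rotation as Ro
def ray(c,u,v):
    f=240/np.tan(np.radians(c["vertical_fov"]/2)); E=c["extrinsics"]
    return E[:3,3],E[:3,:3]@np.array([(u-c["cx"])/f,-(v-c["cy"])/f,-1])
def atz(c,u,v,z):
    o,d=ray(c,u,v); return (o+d*(z-o[2])/d[2]).round(1)
def blob(c,u,v,r=14,thr=None):
    """low-saturation bright blob nearest to u,v: (centroid, angle-rect)"""
    im=cv2.resize(c["img"][int(v)-r:int(v)+r,int(u)-r:int(u)+r],None,fx=4,fy=4,interpolation=cv2.INTER_CUBIC)
    b=im[:,:,0]
    t,m=cv2.threshold(b,0 if thr is None else thr,255,cv2.THRESH_BINARY|(cv2.THRESH_OTSU if thr is None else 0))
    cs=cv2.findContours(m,cv2.RETR_EXTERNAL,cv2.CHAIN_APPROX_NONE)[0]
    k=max(cs,key=cv2.contourArea); q=cv2.minAreaRect(k)
    off=np.array([int(u)-r,int(v)-r]); tr=lambda p:(np.array(p)+.5)/4-.5+off
    return tr(q[0]),np.array([tr(p) for p in cv2.boxPoints(q)])
def go(x,y,z,yaw=None):
    """tool shift (mm) and turn (rad) from the measured pose to world x,y,z"""
    s=state(); R=Ro.from_euler("xyz",s["tcp_rot"]); d=R.inv().apply(np.array([x,y,z])-s["eef_pos"])
    cur=s["tcp_rot"][2]; t=0
    if yaw is not None: t=-((yaw-cur+np.pi/2)%np.pi-np.pi/2)
    return d.round(1),round(t,3)
E
python3 - <<'E'
from h import *
T=read_camera("top");S=read_camera("side")
P={"b1":(163,269.5,250,178,8),"s1":(206.5,258.5,268,194.5,7),"b2":(357.5,256,310,279,8),"hub":(411,275.5,306,331,18),"s2":(462,275,330,384,7)}
for k,(u,v,a,b,z) in P.items():
    for c,p,q in((T,u,v),(S,a,b)):
        ctr,box=blob(c,p,q,14 if c is T else 18)
        print(k,ctr.round(1),[atz(c,*w,z)[:2].tolist() for w in [ctr]+list(box)])
# spool, jar tops and tray corners (top view)
for n,u,v,z in(("spool",315.5,251.5,40),("jar",262,255.5,38),
 ("ts",200,157,20),("ts",257,158,20),("ts",256,222,20),("ts",197.5,221,20),
 ("tb",292,155,20),("tb",349,155.5,20),("tb",349,221.5,20),("tb",290.5,220.5,20),
 ("th",368,160,20),("th",425.5,163,20),("th",424,229,20),("th",365.5,225,20)):
    print(n,atz(T,u,v,z)[:2])
for n,X,Y in(("tb",292,215),("tb",425,185),("tb",377,125),("tb",257,142)):print("side",n,atz(S,190+X*.533,150+Y*.533,20 if n=="tb" else 0))
E
```

```text
b1 [162.4 269.4] [[427.0, 376.6], [447.6, 403.3], [452.0, 356.4], [406.5, 350.0], [402.2, 396.6]]
b1 [249.  178.1] [[424.6, 375.5], [408.4, 417.0], [452.2, 405.4], [440.0, 335.7], [398.2, 346.9]]
s1 [205.8 258.2] [[458.3, 269.0], [452.2, 293.7], [468.3, 293.0], [464.5, 244.3], [448.3, 245.1]]
s1 [266.8 192.9] [[457.8, 276.2], [451.4, 304.9], [468.6, 309.2], [463.9, 248.4], [447.4, 244.6]]
b2 [356.8 255.8] [[473.9, -113.0], [473.3, -80.6], [506.7, -112.4], [474.6, -145.4], [441.5, -113.6]]
b2 [309.6 278.2] [[473.5, -111.7], [460.0, -76.3], [503.3, -88.3], [486.3, -145.3], [445.3, -133.9]]
hub [410.2 275. ] [[428.1, -245.9], [450.3, -223.8], [451.4, -268.1], [406.0, -267.8], [404.8, -223.7]]
hub [304.8 327.5] [[425.2, -254.3], [400.2, -229.2], [445.5, -213.1], [449.4, -278.7], [406.6, -292.0]]
s2 [461.2 274.6] [[433.3, -376.0], [428.9, -350.0], [445.2, -353.2], [437.7, -402.0], [421.5, -398.7]]
s2 [328.5 382.2] [[433.7, -370.5], [430.0, -345.2], [445.1, -346.0], [437.2, -394.6], [422.9, -393.6]]
spool [478.3  -8.6]
jar [465.2 123.1]
ts [719.9 297.5]
ts [720.9 149.6]
ts [552.2 144.4]
ts [551.1 292.9]
tb [731.2  59.2]
tb [733.5 -88.5]
tb [559.5 -91.2]
tb [558.3  57.1]
th [ 722.6 -137.8]
th [ 718.2 -286.3]
th [ 545.  -280.8]
th [ 551.5 -133. ]
side tb [ 555.5 -102.4   20. ]
side tb [728.2 -89.5  20. ]
side tb [728.6  51.7  20. ]
side tb [562.4  53.9  20. ]
```

Call:
jog_arm:
  motion:
    - [[-44, -20, 21], 0.14]
    - [[-88, -40, 42], 0.28]
    - [[-132, -60, 63], 0.42]
    - [[-176, -80, 84], 0.56]
    - [[-220, -100, 106], 0.7]
  grip: 0.3

```text
t: 1.5
eef_pos: [419.6, 385.1, 105.7]
tcp_rot: [3.141, -0.0, 1.985]
ft_force: [0.3, 1.1, -0.0]
opening: 0.709
grip_force: 0.0
```

Call:
jog_arm:
  motion:
    - [[0, 0, 0], 0.14]
    - [[0, 0, 0], 0.28]
    - [[0, 0, 0], 0.42]
    - [[0, 0, 0], 0.42]
    - [[0, 0, 0], 0.42]

```text
t: 2.0
eef_pos: [418.7, 386.5, 106.2]
tcp_rot: [3.141, -0.0, 1.575]
ft_force: [-0.1, -0.2, 0.3]
opening: 0.702
grip_force: 0.0
```

Run:
```python
from h import *
s=state();print(s["t"],s["eef_pos"],s["tcp_rot"],s["opening"],go(427,376,28,1.571))
```

```text
2.0 [418.67626197 386.5415057  106.23924816] [ 3.14140213e+00 -1.73137220e-04  1.57502144e+00] 0.7021481266373218 (array([-10.6,   8.3,  78.2]), np.float64(0.004))
```

Call:
jog_arm:
  motion:
    - [[-10, 8, 20], 0]
    - [[-10, 8, 45], 0]
    - [[-10, 8, 70], 0]
    - [[-10, 8, 78], 0]
    - [[-10, 8, 78], 0]

```text
t: 2.5
eef_pos: [426.3, 376.3, 27.5]
tcp_rot: [-3.14, 0.001, 1.573]
ft_force: [0.1, -0.5, 0.2]
opening: 0.699
grip_force: 0.0
```

Run:
```python
from h import *
S=read_camera("side");s=state();print(s["eef_pos"],s["ft_force"])
cv2.imwrite("pics/g1.png",cv2.resize(S["img"][120:240,180:340],(640,480),interpolation=cv2.INTER_CUBIC))
```

```text
[426.70192698 376.67779993  28.40313656] [0.64618967 0.81561657 0.37889031]
```

View pics/g1.png

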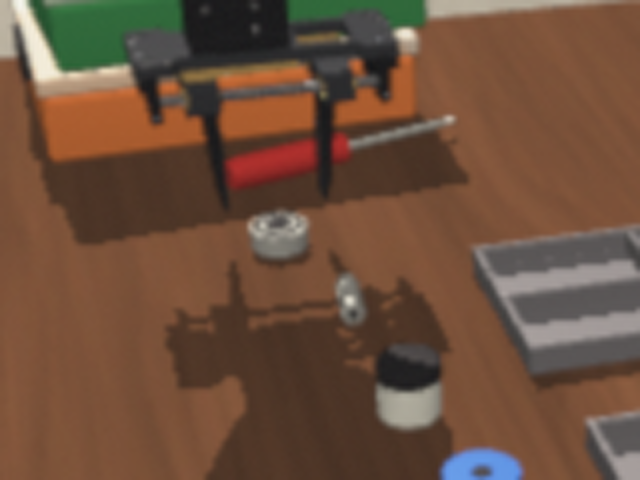

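```bash
cat >> h.py <<'E'
def proj(c,p):
    f=240/np.tan(np.radians(c["vertical_fov"]/2)); E=c["extrinsics"]
    q=E[:3,:3].T@(np.array(p)-E[:3,3]); return np.array([c["cx"]-f*q[0]/q[2],c["cy"]+f*q[1]/q[2]]).round(1)
E
python3 - <<'E'
from h import *
S=read_camera("side");T=read_camera("top");s=state();print(s["eef_pos"],s["joints"])
for z in(3,25,50,80):print(z,[((proj(S,(427+a,376,z))-[180,120])*4,proj(T,(427+a,376,z))) for a in(-33,33)])
cv2.imwrite("pics/g2.png",np.hstack([cv2.resize(S["img"][120:240,180:340],(400,300),interpolation=cv2.INTER_CUBIC),cv2.resize(T["img"][210:330,90:250],(400,300),interpolation=cv2.INTER_CUBIC)]))
E
```

```text
[427.06091174 376.91543547  29.24653031] [6.07140563e-01 6.47988245e-01 1.85285943e+00 4.04515068e-05
 6.39132936e-01 6.05993425e-01]
3 [(array([234.4, 243.2]), array([162.3, 282.6])), (array([324.4, 232.8]), array([164.3, 256.6]))]
25 [(array([231.6, 216. ]), array([159.3, 282.1])), (array([322.8, 205.6]), array([161.4, 255.6]))]
50 [(array([228.4, 184. ]), array([155.7, 281.5])), (array([320.4, 174. ]), array([157.9, 254.4]))]
80 [(array([224.8, 144.8]), array([151.3, 280.7])), (array([318. , 135.2]), array([153.5, 252.9]))]
```

View pics/g2.png

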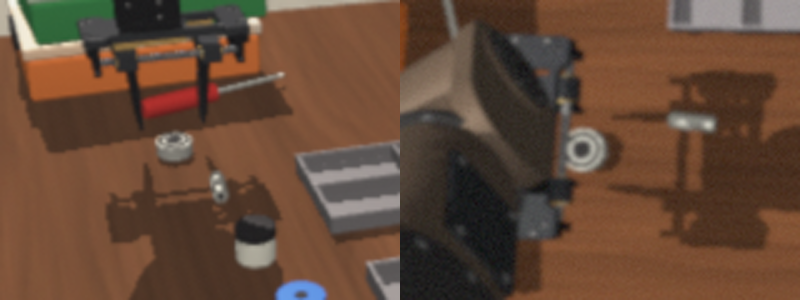

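Call:
jog_arm:
  motion:
    - [[0, 0, 5], 0]
    - [[0, 0, 10], 0]
    - [[0, 0, 10], 0]

```text
t: 2.95
eef_pos: [426.5, 376.4, 17.8]
tcp_rot: [-3.141, 0.0, 1.571]
ft_force: [0.0, -0.0, -0.2]
opening: 0.696
grip_force: 0.0
```

Run:
```python
from h import *
S=read_camera("side");T=read_camera("top");s=state();print(s["t"],s["eef_pos"],s["ft_force"],s["joints"])
cv2.imwrite("pics/g3.png",np.hstack([cv2.resize(S["img"][120:240,180:340],(400,300),interpolation=cv2.INTER_CUBIC),cv2.resize(T["img"][210:330,90:250],(400,300),interpolation=cv2.INTER_CUBIC)]))
```

```text
3.05 [426.614854   376.4577129   18.12745257] [ 0.94881094 -0.27645525  0.69829271] [6.06921448e-01 6.65572951e-01 1.85855386e+00 5.64486761e-05
 6.17594835e-01 6.06810712e-01]
```

View pics/g3.png

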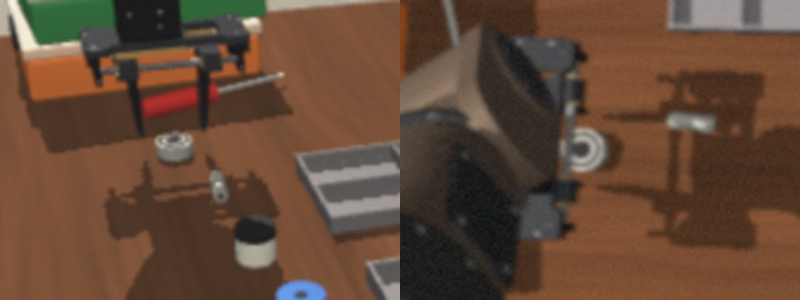

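Call:
jog_arm:
  motion:
    - [[0, 0, 4], 0]
    - [[0, 0, 8], 0]
    - [[0, 0, 12], 0]
    - [[0, 0, 12], 0]

```text
t: 3.45
eef_pos: [426.4, 376.3, 5.5]
tcp_rot: [-3.141, 0.001, 1.571]
ft_force: [0.0, -0.2, -0.3]
opening: 0.698
grip_force: 0.0
```

Call:
jog_arm:
  motion:
    - [[0, 0, 2], 0]
    - [[0, 0, 4], 0]
    - [[0, 0, 6], 0]
    - [[0, 0, 6], 0]

```text
t: 3.85
eef_pos: [426.6, 376.4, -0.1]
tcp_rot: [-3.141, 0.0, 1.571]
ft_force: [0.8, -0.4, 0.5]
opening: 0.695
grip_force: 0.0
```

Run:
```python
from h import *
S=read_camera("side");T=read_camera("top");s=state();print(s["t"],s["eef_pos"],s["ft_force"],s["joints"])
cv2.imwrite("pics/g4.png",np.hstack([cv2.resize(S["img"][150:210,210:290],(400,300),interpolation=cv2.INTER_CUBIC),cv2.resize(T["img"][210:330,90:250],(400,300),interpolation=cv2.INTER_CUBIC)]))
```

```text
3.95 [4.26659596e+02 3.76495163e+02 1.37763605e-01] [ 0.03379058 -0.10520842  0.17721372] [6.06934312e-01 6.94830045e-01 1.86595994e+00 4.63843689e-05
 5.80765506e-01 6.06814117e-01]
```

View pics/g4.png

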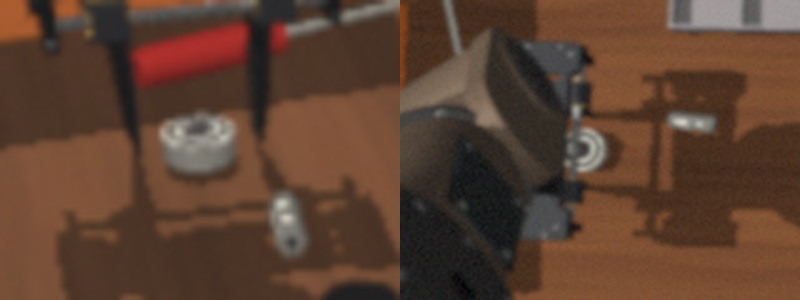

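Call:
jog_arm:
  motion:
    - [[0, 0, 0], 0]
    - [[0, 0, 0], 0]
    - [[0, 0, 0], 0]
    - [[0, 0, 0], 0]
    - [[0, 0, 0], 0]
  grip: 1

```text
t: 4.45
eef_pos: [426.7, 376.5, 0.2]
tcp_rot: [3.141, -0.0, 1.571]
ft_force: [-0.3, 0.6, 0.8]
opening: 0.428
grip_force: 30.0
```

Call:
jog_arm:
  motion:
    - [[0, 0, 0], 0]
    - [[0, 0, -20], 0]
    - [[0, 0, -50], 0]
    - [[0, 0, -90], 0]
    - [[0, 0, -90], 0]

```text
t: 4.95
eef_pos: [428.2, 377.7, 94.4]
tcp_rot: [3.136, -0.004, 1.571]
ft_force: [0.4, 0.1, -0.9]
opening: 0.432
grip_force: 30.0
```

Run:
```python
from h import *
S=read_camera("side");s=state();print(s["t"],s["eef_pos"],s["opening"],s["grip_force"],go(619,19,90,1.571))
cv2.imwrite("pics/g5.png",cv2.resize(S["img"][90:210,180:340],(400,300),interpolation=cv2.INTER_CUBIC))
```

```text
5.0 [427.45456628 377.0830877   92.25585465] 0.42876272190215675 29.999855160713196 (array([-358.1,  191.5,    2. ]), np.float64(-0.0))
```

View pics/g5.png

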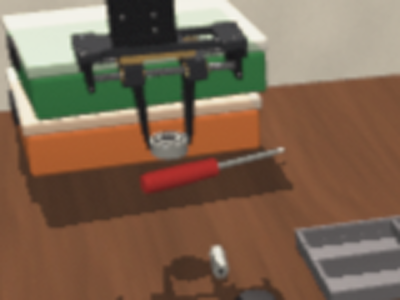

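Call:
jog_arm:
  motion:
    - [[-40, 21, 0], 0]
    - [[-80, 42, 0], 0]
    - [[-120, 63, 0], 0]
    - [[-160, 84, 0], 0]
    - [[-200, 105, 0], 0]

```text
t: 5.5
eef_pos: [531.7, 174.7, 88.9]
tcp_rot: [-3.14, 0.0, 1.571]
ft_force: [0.6, 0.1, -0.5]
opening: 0.43
grip_force: 30.0
```

Call:
jog_arm:
  motion:
    - [[-40, 21, 0], 0]
    - [[-80, 42, 0], 0]
    - [[-120, 63, 0], 0]
    - [[-158, 86, 0], 0]
    - [[-158, 86, 0], 0]

```text
t: 6.0
eef_pos: [619.4, 14.0, 88.6]
tcp_rot: [-3.142, 0.0, 1.567]
ft_force: [0.1, 1.2, -1.5]
opening: 0.432
grip_force: 30.0
```

Run:
```python
from h import *
s=state();print(s["t"],s["eef_pos"],s["tcp_rot"],go(619,19,5,1.571))
```

```text
6.0 [619.43978441  14.0400662   88.58177834] [-3.14155687e+00  4.32070799e-04  1.56655348e+00] (array([ 5. , -0.5, 83.6]), np.float64(-0.004))
```

Call:
jog_arm:
  motion:
    - [[0, 0, 25], 0]
    - [[0, 0, 50], 0]
    - [[0, 0, 65], 0]
    - [[0, 0, 72], 0]
    - [[0, 0, 76], 0]

```text
t: 6.5
eef_pos: [617.4, 18.8, 13.4]
tcp_rot: [-3.141, -0.0, 1.571]
ft_force: [-0.7, 0.5, 0.5]
opening: 0.431
grip_force: 30.0
```

Call:
jog_arm:
  motion:
    - [[0, 0, 3], 0]
    - [[0, 0, 3], 0]

```text
t: 6.7
eef_pos: [617.8, 18.6, 11.5]
tcp_rot: [3.141, -0.0, 1.571]
ft_force: [0.2, -0.1, -0.6]
opening: 0.43
grip_force: 30.0
```

Run:
```python
from h import *
S=read_camera("side");T=read_camera("top");s=state();print(s["t"],s["eef_pos"],s["ft_force"])
cv2.imwrite("pics/g6.png",np.hstack([cv2.resize(S["img"][180:300,280:440],(400,300),interpolation=cv2.INTER_CUBIC),cv2.resize(T["img"][130:250,240:400],(400,300),interpolation=cv2.INTER_CUBIC)]))
```

```text
6.8 [617.96064509  18.51615459  11.78664963] [-0.07259424  0.11288138 -0.76512878]
```

View pics/g6.png

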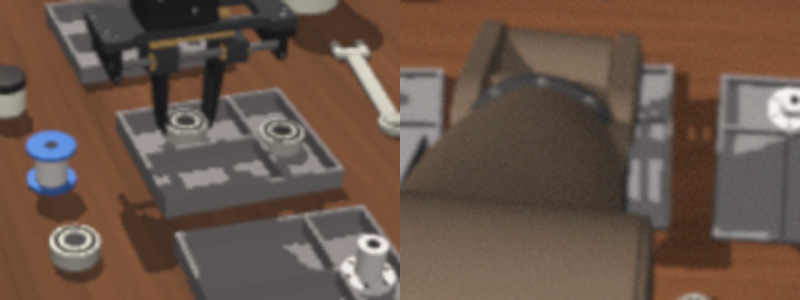

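Call:
jog_arm:
  motion:
    - [[0, 0, 3], 0]
    - [[0, 0, 5], 0]
    - [[0, 0, 6], 0]
    - [[0, 0, 6], 0]

```text
t: 7.2
eef_pos: [617.6, 18.5, 5.0]
tcp_rot: [-3.141, -0.0, 1.571]
ft_force: [-0.6, -0.3, -0.9]
opening: 0.431
grip_force: 30.0
```

Call:
jog_arm:
  motion:
    - [[0, 0, 0], 0]
    - [[0, 0, 0], 0]
    - [[0, 0, 0], 0]
    - [[0, 0, 0], 0]
  grip: 0.3

```text
t: 7.6
eef_pos: [617.7, 18.5, 5.3]
tcp_rot: [3.141, -0.0, 1.571]
ft_force: [-0.3, -0.4, -0.5]
opening: 0.683
grip_force: 0.0
```

Call:
jog_arm:
  motion:
    - [[0, 0, -20], 0]
    - [[0, 0, -50], 0]
    - [[0, 0, -85], 0]
    - [[0, 0, -85], 0]

```text
t: 8.0
eef_pos: [619.6, 18.4, 94.5]
tcp_rot: [3.135, 0.0, 1.571]
ft_force: [0.9, -0.0, -0.3]
opening: 0.701
grip_force: 0.0
```

Run:
```python
from h import *
s=state();print(s["t"],s["eef_pos"],s["tcp_rot"],go(474,-113,90,1.571))
S=read_camera("side");print([d["box"] for d in cut_out("bearing_a_c",S)])
```

```text
8.0 [619.63917882  18.40336807  94.45904785] [3.13475870e+00 4.34822286e-04 1.57094096e+00] (array([-131.4, -145.7,    3.5]), np.float64(-0.0))
[[273.3, 209.8, 290.4, 226.3], [343.3, 224.8, 363.0, 238.5], [289.9, 230.3, 310.6, 258.1]]
```

Call:
jog_arm:
  motion:
    - [[-34, -36, 0], 0]
    - [[-68, -72, 0], 0]
    - [[-102, -110, 0], 0]
    - [[-131, -144, 0], 0]
    - [[-131, -144, 0], 0]

```text
t: 8.6
eef_pos: [469.6, -114.4, 89.1]
tcp_rot: [-3.138, -0.001, 1.567]
ft_force: [-0.4, 0.4, -0.3]
opening: 0.704
grip_force: 0.0
```

Call:
jog_arm:
  motion:
    - [[0, 0, 30], 0]
    - [[0, 0, 55], 0]
    - [[0, 0, 70], 0]
    - [[0, 0, 70], 0]

```text
t: 9.0
eef_pos: [472.7, -111.9, 17.8]
tcp_rot: [-3.137, -0.002, 1.571]
ft_force: [1.3, 0.2, -0.1]
opening: 0.702
grip_force: 0.0
```

Run:
```python
from h import *
s=state();print(s["t"],s["eef_pos"],s["tcp_rot"],go(474,-113,0,1.571))
S=read_camera("side");T=read_camera("top")
cv2.imwrite("pics/g7.png",np.hstack([cv2.resize(S["img"][190:310,240:400],(400,300),interpolation=cv2.INTER_CUBIC),cv2.resize(T["img"][170:290,270:430],(400,300),interpolation=cv2.INTER_CUBIC)]))
```

```text
9.0 [ 472.68805132 -111.85344299   17.77616863] [-3.13743267e+00 -1.75120276e-03  1.57086925e+00] (array([-1.2,  1.4, 17.8]), np.float64(-0.0))
```

View pics/g7.png

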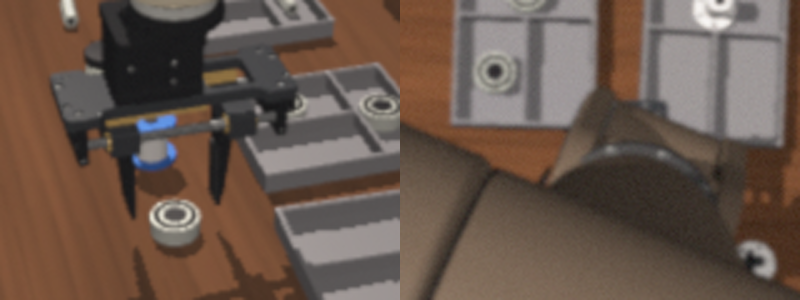

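Call:
jog_arm:
  motion:
    - [[-1, 1, 6], 0]
    - [[-1, 1, 12], 0]
    - [[-1, 1, 18], 0]
    - [[-1, 1, 18], 0]

```text
t: 9.5
eef_pos: [474.4, -113.4, 1.5]
tcp_rot: [-3.141, -0.0, 1.571]
ft_force: [-0.1, 0.6, 0.4]
opening: 0.7
grip_force: 0.0
```

Call:
jog_arm:
  motion:
    - [[0, 0, 0], 0]
    - [[0, 0, 0], 0]
    - [[0, 0, 0], 0]
    - [[0, 0, 0], 0]
    - [[0, 0, 0], 0]
  grip: 1

```text
t: 10.0
eef_pos: [474.7, -113.5, 2.3]
tcp_rot: [3.141, -0.0, 1.571]
ft_force: [-0.6, -0.0, 1.3]
opening: 0.431
grip_force: 30.0
```

Call:
jog_arm:
  motion:
    - [[0, 0, 0], 0]
    - [[0, 0, -20], 0]
    - [[0, 0, -50], 0]
    - [[0, 0, -80], 0]
    - [[0, 0, -80], 0]

```text
t: 10.5
eef_pos: [476.0, -114.0, 85.0]
tcp_rot: [3.137, 0.002, 1.571]
ft_force: [0.2, -0.2, -0.8]
opening: 0.425
grip_force: 30.0
```

Run:
```python
from h import *
s=state();print(s["t"],s["eef_pos"],s["opening"],s["grip_force"],go(619,-52,80,1.571))
```

```text
10.5 [ 475.9552552  -113.97412899   85.00997376] 0.4252527781765677 29.999832808971405 (array([ 62. , 143. ,   5.6]), np.float64(-0.0))
```

Call:
jog_arm:
  motion:
    - [[15, 36, 0], 0]
    - [[31, 72, 0], 0]
    - [[46, 108, 0], 0]
    - [[61, 144, 0], 0]
    - [[61, 144, 0], 0]

```text
t: 11.0
eef_pos: [621.8, -50.8, 80.8]
tcp_rot: [3.14, -0.0, 1.573]
ft_force: [-0.5, -0.3, -0.9]
opening: 0.429
grip_force: 30.0
```

Call:
jog_arm:
  motion:
    - [[0, 0, 0], 0]
    - [[0, 0, 30], 0]
    - [[0, 0, 55], 0]
    - [[0, 0, 68], 0]
    - [[0, 0, 68], 0]

```text
t: 11.5
eef_pos: [617.1, -52.8, 12.4]
tcp_rot: [-3.138, -0.001, 1.57]
ft_force: [0.1, -0.1, -0.8]
opening: 0.427
grip_force: 30.0
```

Call:
jog_arm:
  motion:
    - [[0, 0, 4], 0]
    - [[0, 0, 8], 0]
    - [[0, 0, 8], 0]

```text
t: 11.8
eef_pos: [618.9, -52.6, 6.5]
tcp_rot: [3.141, 0.0, 1.571]
ft_force: [-0.2, 1.2, -1.8]
opening: 0.43
grip_force: 30.0
```

Call:
jog_arm:
  motion:
    - [[0, 0, 0], 0]
    - [[0, 0, 0], 0]
    - [[0, 0, 0], 0]
    - [[0, 0, 0], 0]
  grip: 0.3

```text
t: 12.2
eef_pos: [618.7, -52.5, 6.3]
tcp_rot: [3.141, -0.0, 1.571]
ft_force: [-0.1, 0.2, 0.0]
opening: 0.679
grip_force: 0.0
```

Call:
jog_arm:
  motion:
    - [[0, 0, -20], 0]
    - [[0, 0, -50], 0]
    - [[0, 0, -84], 0]
    - [[35, -15, -84], 0]
    - [[75, -32, -84], 0]

```text
t: 12.7
eef_pos: [587.0, 22.3, 91.2]
tcp_rot: [3.139, 0.0, 1.568]
ft_force: [0.1, 0.1, -0.6]
opening: 0.7
grip_force: 0.0
```

Call:
jog_arm:
  motion:
    - [[40, -20, 0], 0]
    - [[80, -40, 0], 0]
    - [[120, -60, 0], 0]
    - [[160, -80, 0], 0]
    - [[200, -100, 0], 0.08]

```text
t: 13.2
eef_pos: [485.7, 223.9, 90.4]
tcp_rot: [3.141, -0.0, 1.49]
ft_force: [0.6, -0.0, -0.4]
opening: 0.7
grip_force: 0.0
```

Run:
```python
from h import *
S=read_camera("side");T=read_camera("top");
s=state();print(s["t"],s["eef_pos"],s["tcp_rot"],go(458,270,12,1.49))
cv2.imwrite("pics/g8.png",np.hstack([cv2.resize(S["img"][180:300,280:440],(400,300),interpolation=cv2.INTER_CUBIC),cv2.resize(T["img"][130:250,270:430],(400,300),interpolation=cv2.INTER_CUBIC)]))
```

```text
13.3 [484.29357102 226.07542877  90.3616269 ] [-3.14114139e+00 -3.35114676e-04  1.49222424e+00] (array([ 41.7, -29.6,  78.4]), np.float64(0.002))
```

View pics/g8.png

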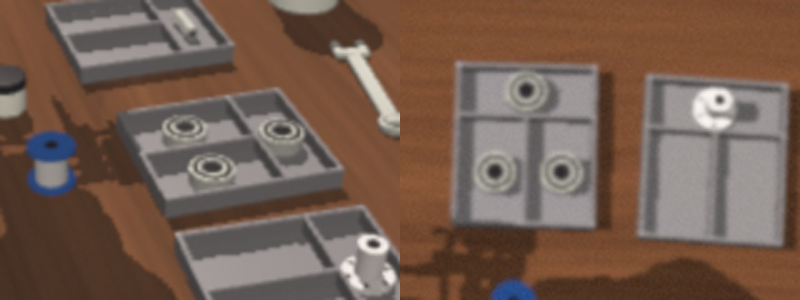

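Call:
jog_arm:
  motion:
    - [[21, -15, 0], 0]
    - [[42, -29, 0], 0]
    - [[42, -29, 30], 0]
    - [[42, -29, 60], 0]
    - [[42, -29, 75], 0]

```text
t: 13.8
eef_pos: [460.7, 266.2, 13.4]
tcp_rot: [-3.14, 0.001, 1.492]
ft_force: [-0.2, 0.2, 0.6]
opening: 0.697
grip_force: 0.0
```

Call:
jog_arm:
  motion:
    - [[0, 0, 5], 0]
    - [[0, 0, 10], 0]
    - [[0, 0, 14], 0]
    - [[0, 0, 14], 0]

```text
t: 14.2
eef_pos: [461.3, 266.6, 1.4]
tcp_rot: [3.141, -0.0, 1.491]
ft_force: [-0.7, 0.8, 0.3]
opening: 0.697
grip_force: 0.0
```

Call:
jog_arm:
  motion:
    - [[0, 0, 0], 0]
    - [[0, 0, 0], 0]
    - [[0, 0, 0], 0]
    - [[0, 0, 0], 0]
    - [[0, 0, 0], 0]
  grip: 1

```text
t: 14.7
eef_pos: [461.1, 266.7, 1.3]
tcp_rot: [3.141, -0.0, 1.491]
ft_force: [-0.1, -0.2, 0.7]
opening: 0.332
grip_force: 0.0
```

Call:
jog_arm:
  motion:
    - [[0, 0, 0], 0]
    - [[0, 0, 0], 0]
    - [[0, 0, 0], 0]
    - [[0, 0, -10], 0]
    - [[0, 0, -20], 0]

```text
t: 15.2
eef_pos: [461.0, 266.6, 21.8]
tcp_rot: [-3.141, 0.0, 1.491]
ft_force: [-0.5, -0.1, -0.3]
opening: 0.128
grip_force: 25.9
```

Run:
```python
from h import *
s=state();print(s["t"],s["eef_pos"],s["opening"],s["grip_force"],go(608,255,85,1.571))
```

```text
15.2 [461.03481377 266.62854457  21.81606885] 0.12766367233865766 25.87081253528595 (array([ 1.000e-01,  1.474e+02, -6.320e+01]), np.float64(-0.08))
```

Run:
```python
from h import *
S=read_camera("side");s=state();print(s["t"],s["eef_pos"],s["opening"],s["grip_force"])
cv2.imwrite("pics/g9.png",cv2.resize(S["img"][150:230,230:320],(675,600),interpolation=cv2.INTER_CUBIC))
```

```text
15.25 [461.75443783 266.97354247  23.42434467] 0.1253206148686956 25.881415084004402
```

View pics/g9.png

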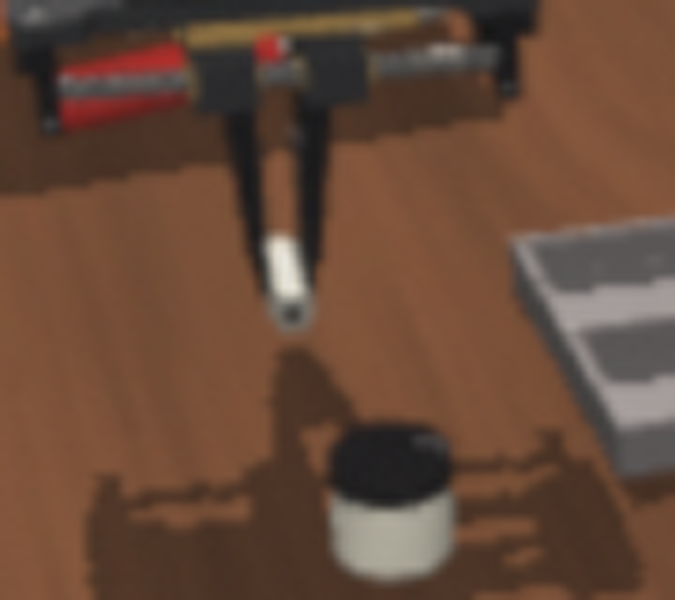

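Call:
jog_arm:
  motion:
    - [[0, 0, -30], 0]
    - [[0, 25, -62], 0]
    - [[0, 65, -62], 0]
    - [[0, 106, -62], -0.04]
    - [[0, 147, -62], -0.08]

```text
t: 15.75
eef_pos: [609.3, 254.8, 84.5]
tcp_rot: [3.14, -0.001, 1.573]
ft_force: [0.3, 0.5, -0.4]
opening: 0.123
grip_force: 25.9
```

Call:
jog_arm:
  motion:
    - [[0, 0, 0], 0]
    - [[0, 0, 25], 0]
    - [[0, 0, 50], 0]
    - [[0, 0, 68], 0]
    - [[0, 0, 72], 0]

```text
t: 16.25
eef_pos: [606.3, 254.7, 9.7]
tcp_rot: [-3.139, 0.001, 1.571]
ft_force: [0.1, 0.1, 0.0]
opening: 0.123
grip_force: 25.9
```

Run:
```python
from h import *
s=state();print(s["t"],s["eef_pos"],s["opening"],s["grip_force"],go(608,255,6,1.571))
```

```text
16.25 [606.26162751 254.68052154   9.67717391] 0.1230065745972626 25.87098889052868 (array([0.3, 1.7, 3.7]), np.float64(-0.0))
```

Call:
jog_arm:
  motion:
    - [[0, 0, 3], 0]
    - [[0, 0, 5], 0]
    - [[0, 0, 5], 0]

```text
t: 16.55
eef_pos: [607.9, 255.1, 7.0]
tcp_rot: [3.14, -0.0, 1.571]
ft_force: [0.2, 0.5, -0.7]
opening: 0.124
grip_force: 25.9
```

Call:
jog_arm:
  motion:
    - [[0, 0, 0], 0]
    - [[0, 0, 0], 0]
    - [[0, 0, 0], 0]
  grip: 0.4

```text
t: 16.85
eef_pos: [607.8, 255.0, 6.6]
tcp_rot: [3.141, -0.0, 1.571]
ft_force: [0.4, -1.1, -0.1]
opening: 0.319
grip_force: 0.0
```

Call:
jog_arm:
  motion:
    - [[0, 0, 0], 0]
    - [[0, 0, -20], 0]
    - [[0, 0, -50], 0]
    - [[0, 0, -80], 0]
    - [[-40, -10, -80], 0]

```text
t: 17.35
eef_pos: [600.0, 217.9, 90.0]
tcp_rot: [3.134, -0.002, 1.574]
ft_force: [0.4, -2.0, -0.6]
opening: 0.599
grip_force: 0.0
```

Call:
jog_arm:
  motion:
    - [[-42, -11, 0], 0]
    - [[-84, -22, 0], 0]
    - [[-126, -33, 0], 0]
    - [[-168, -45, 0], 0]
    - [[-210, -56, 0], 0]

```text
t: 17.85
eef_pos: [541.0, 3.4, 86.3]
tcp_rot: [3.141, -0.0, 1.571]
ft_force: [1.2, 0.1, 0.3]
opening: 0.599
grip_force: 0.0
```

Call:
jog_arm:
  motion:
    - [[-42, -11, 0], 0]
    - [[-84, -22, 0], 0]
    - [[-126, -33, 0], 0]
    - [[-168, -45, 0], 0.08]
    - [[-210, -56, 0], 0.16]

```text
t: 18.35
eef_pos: [484.9, -206.7, 86.3]
tcp_rot: [3.141, -0.0, 1.408]
ft_force: [0.7, -0.3, -0.3]
opening: 0.599
grip_force: 0.0
```

Run:
```python
from h import *
T=read_camera("top");
s=state();print(s["t"],s["eef_pos"],s["tcp_rot"],go(433,-374,10,1.41))
for n,u,v in(("s",206,258),("b1",307,199),("s",206,199)):
  try: c,b=blob(T,u,v,10,thr=175);print(n,c,atz(T,*c,11))
  except Exception as e: print(e)
print([(d["p"],d["box"]) for d in cut_out("standoff_a_c",T)])
```

```text
18.4 [ 484.29000673 -211.8109723    86.35498981] [3.14019252e+00 1.37463477e-03 1.40008172e+00] (array([-168.4,  -23.1,   76.6]), np.float64(-0.01))
max() iterable argument is empty
max() iterable argument is empty
s [210.375 199.75 ] [609.2 265.8  11. ]
[(0.46, [489.8, 267.4, 502.0, 282.9])]
```

Call:
jog_arm:
  motion:
    - [[-43, -6, 0], 0]
    - [[-87, -12, 0], 0]
    - [[-130, -19, 0], 0]
    - [[-175, -25, 0], 0]
    - [[-175, -25, 0], 0]

```text
t: 18.95
eef_pos: [432.2, -377.8, 86.2]
tcp_rot: [3.14, 0.001, 1.408]
ft_force: [0.3, 0.2, -0.3]
opening: 0.599
grip_force: 0.0
```

Call:
jog_arm:
  motion:
    - [[0, 0, 20], 0]
    - [[0, 0, 40], 0]
    - [[0, 0, 60], 0]
    - [[0, 0, 60], 0]

```text
t: 19.35
eef_pos: [432.7, -372.0, 24.2]
tcp_rot: [-3.139, -0.003, 1.412]
ft_force: [-0.6, 0.1, 0.9]
opening: 0.6
grip_force: 0.0
```

Run:
```python
from h import *
S=read_camera("side")
s=state();print(s["t"],s["eef_pos"],s["tcp_rot"],go(433,-374,1,1.41))
cv2.imwrite("pics/g10.png",cv2.resize(S["img"][330:450,270:430],(640,480),interpolation=cv2.INTER_CUBIC))
```

```text
19.4 [ 433.15016522 -372.61508614   25.4944357 ] [-3.13986222e+00 -1.57134492e-03  1.41191566e+00] (array([-1.4,  0.1, 24.5]), np.float64(0.002))
```

View pics/g10.png

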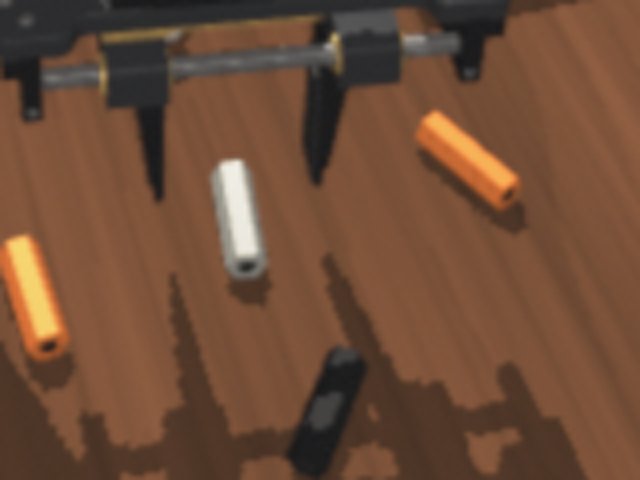

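Call:
jog_arm:
  motion:
    - [[-1, 0, 9], 0]
    - [[-1, 0, 17], 0]
    - [[-1, 0, 24], 0]
    - [[-1, 0, 24], 0]

```text
t: 19.8
eef_pos: [432.7, -374.6, 1.3]
tcp_rot: [-3.141, -0.001, 1.411]
ft_force: [-0.6, -0.1, 0.0]
opening: 0.6
grip_force: 0.0
```

Call:
jog_arm:
  motion:
    - [[0, 0, 0], 0]
    - [[0, 0, 0], 0]
    - [[0, 0, 0], 0]
    - [[0, 0, 0], 0]
    - [[0, 0, 0], 0]
  grip: 1

```text
t: 20.3
eef_pos: [433.0, -374.9, 2.3]
tcp_rot: [3.141, 0.0, 1.411]
ft_force: [0.1, 0.3, -0.4]
opening: 0.24
grip_force: 0.0
```

Call:
jog_arm:
  motion:
    - [[0, 0, 0], 0]
    - [[0, 0, 0], 0]
    - [[0, 0, 0], 0]
    - [[0, 0, 0], 0]

```text
t: 20.7
eef_pos: [432.9, -374.8, 2.1]
tcp_rot: [-3.142, -0.0, 1.411]
ft_force: [0.5, -0.3, -0.2]
opening: 0.112
grip_force: 25.9
```

Call:
jog_arm:
  motion:
    - [[0, 0, -20], 0]
    - [[0, 0, -50], 0]
    - [[0, 0, -82], 0]
    - [[0, 0, -82], -0.08]
    - [[0, 0, -82], -0.16]

```text
t: 21.2
eef_pos: [433.2, -375.1, 85.2]
tcp_rot: [3.14, 0.001, 1.574]
ft_force: [-0.2, 0.5, -0.4]
opening: 0.114
grip_force: 25.8
```

Run:
```python
from h import *
s=state();print(s["t"],s["eef_pos"],s["tcp_rot"],s["opening"],s["grip_force"],go(609,185,82,1.571))
```

```text
21.2 [ 433.1530558  -375.09756203   85.24201416] [3.14024435e+00 1.34633520e-03 1.57393164e+00] 0.11359874637176881 25.840716809034348 (array([559.5, 177.6,   2.7]), np.float64(0.003))
```

Call:
jog_arm:
  motion:
    - [[38, 12, 0], 0]
    - [[76, 24, 0], 0]
    - [[114, 36, 0], 0]
    - [[152, 48, 0], 0]
    - [[190, 60, 0], 0]

```text
t: 21.7
eef_pos: [493.1, -183.4, 84.2]
tcp_rot: [3.142, -0.0, 1.571]
ft_force: [0.1, -0.4, -0.3]
opening: 0.115
grip_force: 25.8
```

Call:
jog_arm:
  motion:
    - [[38, 12, 0], 0]
    - [[76, 24, 0], 0]
    - [[114, 36, 0], 0]
    - [[152, 48, 0], 0]
    - [[190, 60, 0], 0]

```text
t: 22.2
eef_pos: [553.1, 6.8, 84.2]
tcp_rot: [3.142, -0.0, 1.571]
ft_force: [-0.1, -0.2, -0.8]
opening: 0.116
grip_force: 25.8
```

Call:
jog_arm:
  motion:
    - [[38, 12, 0], 0]
    - [[76, 24, 0], 0]
    - [[114, 36, 0], 0]
    - [[152, 48, 0], 0]
    - [[180, 56, 0], 0]

```text
t: 22.7
eef_pos: [609.2, 187.5, 84.1]
tcp_rot: [3.141, -0.0, 1.572]
ft_force: [-0.4, -1.0, -0.5]
opening: 0.11
grip_force: 25.8
```

Call:
jog_arm:
  motion:
    - [[0, 0, 0], 0]
    - [[0, 0, 20], 0]
    - [[0, 0, 45], 0]
    - [[0, 0, 68], 0]
    - [[0, 0, 68], 0]

```text
t: 23.2
eef_pos: [607.2, 184.0, 13.5]
tcp_rot: [-3.137, 0.001, 1.57]
ft_force: [0.1, -0.5, -0.3]
opening: 0.113
grip_force: 25.8
```

Run:
```python
from h import *
s=state();print(s["t"],s["eef_pos"],s["tcp_rot"],s["opening"],s["grip_force"],go(609,185,7,1.571))
S=read_camera("side")
cv2.imwrite("pics/g11.png",np.hstack([cv2.resize(S["img"][130:240,270:400],(473,400),interpolation=cv2.INTER_CUBIC)]))
```

```text
23.2 [607.15442277 184.00312956  13.49363815] [-3.13661011e+00  1.01413568e-03  1.57029683e+00] 0.11329002653268888 25.84329441189766 (array([1. , 1.9, 6.5]), np.float64(-0.001))
```

View pics/g11.png

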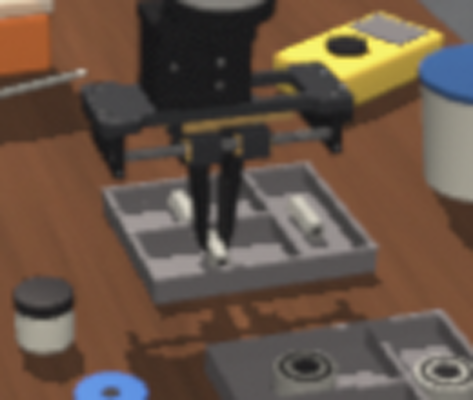

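Call:
jog_arm:
  motion:
    - [[0, 0, 4], 0]
    - [[0, 0, 8], 0]
    - [[0, 0, 9], 0]
    - [[0, 0, 9], 0]

```text
t: 23.65
eef_pos: [609.1, 185.2, 7.5]
tcp_rot: [3.141, -0.0, 1.571]
ft_force: [-0.1, -0.6, -0.6]
opening: 0.114
grip_force: 25.8
```

Call:
jog_arm:
  motion:
    - [[0, 0, 0], 0]
    - [[0, 0, 0], 0]
    - [[0, 0, 0], 0]
    - [[0, 0, 0], 0]
  grip: 0.3

```text
t: 24.05
eef_pos: [609.0, 185.2, 7.3]
tcp_rot: [3.141, -0.0, 1.571]
ft_force: [0.2, 0.4, -0.1]
opening: 0.392
grip_force: 0.0
```

Call:
jog_arm:
  motion:
    - [[0, 0, -20], 0]
    - [[0, 0, -50], 0]
    - [[0, 0, -90], 0]
    - [[-40, -15, -90], 0]
    - [[-80, -30, -90], 0]

```text
t: 24.55
eef_pos: [578.9, 105.0, 98.3]
tcp_rot: [3.139, -0.0, 1.573]
ft_force: [0.9, -0.0, -0.6]
opening: 0.697
grip_force: 0.0
```

Call:
jog_arm:
  motion:
    - [[-38, -16, 0], 0]
    - [[-76, -32, 0], 0]
    - [[-114, -49, 0], 0]
    - [[-152, -65, 0], 0]
    - [[-190, -81, 0], 0]

```text
t: 25.05
eef_pos: [497.1, -86.2, 97.3]
tcp_rot: [3.141, 0.0, 1.571]
ft_force: [1.0, 0.4, 0.2]
opening: 0.698
grip_force: 0.0
```

Call:
jog_arm:
  motion:
    - [[-38, -16, 0], 0]
    - [[-76, -32, 0], 0]
    - [[-114, -49, 0], 0]
    - [[-152, -65, 0], 0]
    - [[-152, -65, 0], 0]

```text
t: 25.55
eef_pos: [431.7, -240.5, 97.3]
tcp_rot: [3.141, 0.001, 1.567]
ft_force: [0.5, -0.6, -0.2]
opening: 0.699
grip_force: 0.0
```

Run:
```python
from h import *
S=read_camera("side")
s=state();print(s["t"],s["eef_pos"],s["tcp_rot"],s["opening"],go(429,-248,10,1.571))
for d in cut_out("hub_c",S): print(d["p"],d["box"])
m=cut_out("hub_c",S)[0]["region"]; ys,xs=np.nonzero(m); print(xs.min(),xs.max(),ys.min(),ys.max())
for z in(0,6,36):print(proj(S,(429,-248,z)),proj(S,(429-22,-248,6)),proj(S,(429+22,-248,6)))
print(xs[ys<ys.min()+8].mean())
```

```text
25.6 [ 432.19603199 -238.65781535   97.22652678] [3.14122659e+00 1.63418932e-04 1.56701440e+00] 0.7014423258573894 (array([-9.3, -3.2, 87.2]), np.float64(-0.004))
0.89 [294.8, 311.5, 315.7, 341.8]
293 317 314 340
[306.  331.7] [294.2 331.8] [317.5 327. ]
[305.9 329.4] [294.2 331.8] [317.5 327. ]
[305.9 317.4] [294.2 331.8] [317.5 327. ]
305.8829787234043
```

Call:
jog_arm:
  motion:
    - [[-11, -4, 0], 0]
    - [[-11, -4, 25], 0]
    - [[-11, -4, 50], 0]
    - [[-11, -4, 75], 0]
    - [[-11, -4, 82], 0]

```text
t: 26.2
eef_pos: [428.5, -246.9, 13.3]
tcp_rot: [-3.139, -0.002, 1.572]
ft_force: [0.8, -0.2, 0.4]
opening: 0.7
grip_force: 0.0
```

Call:
jog_arm:
  motion:
    - [[0, 0, 4], 0]
    - [[0, 0, 4], 0]
    - [[0, 0, 4], 0]

```text
t: 26.5
eef_pos: [429.4, -248.0, 12.0]
tcp_rot: [3.141, 0.001, 1.571]
ft_force: [0.3, 0.4, -0.1]
opening: 0.702
grip_force: 0.0
```

Call:
jog_arm:
  motion:
    - [[0, 0, 0], 0]
    - [[0, 0, 0], 0]
    - [[0, 0, 0], 0]
    - [[0, 0, 0], 0]
    - [[0, 0, 0], 0]
  grip: 1

```text
t: 27.0
eef_pos: [428.9, -247.9, 11.2]
tcp_rot: [3.142, -0.0, 1.571]
ft_force: [0.7, -0.1, 0.3]
opening: 0.337
grip_force: 0.0
```

Call:
jog_arm:
  motion:
    - [[0, 0, 0], 0]
    - [[0, 0, 0], 0]
    - [[0, 0, 0], 0]
    - [[0, 0, 0], 0]
    - [[0, 0, 0], 0]

```text
t: 27.5
eef_pos: [428.9, -247.9, 11.1]
tcp_rot: [3.142, -0.0, 1.571]
ft_force: [0.1, 0.1, 0.7]
opening: 0.246
grip_force: 30.0
```

Call:
jog_arm:
  motion:
    - [[0, 0, -20], 0]
    - [[0, 0, -45], 0]
    - [[0, 0, -80], 0]
    - [[0, 0, -80], 0]

```text
t: 27.9
eef_pos: [430.2, -248.7, 94.3]
tcp_rot: [3.137, 0.003, 1.571]
ft_force: [-0.8, 0.3, -1.1]
opening: 0.245
grip_force: 30.0
```

Call:
jog_arm:
  motion:
    - [[1, 35, 0], 0]
    - [[2, 70, 0], 0]
    - [[3, 106, 0], 0]
    - [[4, 142, 0], 0]
    - [[5, 177, 0], 0]

```text
t: 28.4
eef_pos: [607.0, -242.5, 90.1]
tcp_rot: [-3.141, -0.001, 1.571]
ft_force: [0.4, 0.3, 0.0]
opening: 0.242
grip_force: 30.0
```

Call:
jog_arm:
  motion:
    - [[0, 0, 0], 0]
    - [[0, 0, 20], 0]
    - [[0, 0, 45], 0]
    - [[0, 0, 64], 0]
    - [[0, 0, 68], 0]

```text
t: 28.9
eef_pos: [604.0, -242.2, 20.3]
tcp_rot: [-3.137, -0.002, 1.571]
ft_force: [-1.3, -0.0, -1.4]
opening: 0.246
grip_force: 30.0
```

Call:
jog_arm:
  motion:
    - [[0, 0, 4], 0]
    - [[0, 0, 7], 0]
    - [[0, 0, 7], 0]
    - [[0, 0, 7], 0]

```text
t: 29.3
eef_pos: [606.2, -243.0, 16.8]
tcp_rot: [3.141, 0.0, 1.571]
ft_force: [-0.2, -0.0, -0.6]
opening: 0.246
grip_force: 30.0
```

Run:
```python
from h import *
S=read_camera("side")
s=state();print(s["t"],s["eef_pos"],s["tcp_rot"],s["opening"],s["grip_force"],s["ft_force"])
for d in cut_out("hub_c",S): print(d["p"],d["box"])
print(proj(S,(606,-243,4)),proj(S,(584,-243,10)),proj(S,(628,-243,10)),proj(S,(606,-265,4)),proj(S,(606,-231,40)))
```

```text
29.35 [ 606.15755727 -242.9814488    16.77454459] [3.14068774e+00 3.77634383e-04 1.57083508e+00] 0.2455211451324672 29.999881982803345 [ 0.28842909  0.0359072  -0.49387436]
0.7 [385.2, 290.4, 406.1, 317.6]
0.2 [299.6, 173.6, 376.5, 210.1]
[394.  310.1] [383.8 309.9] [404.8 305.7] [398.8 317.9] [393.4 292. ]
```

Held and in place; lower 1.5 mm more, release, retreat.

Call:
jog_arm:
  motion:
    - [[0, 0, 1], 0]
    - [[0, 0, 1.5], 0]
    - [[0, 0, 1.5], 0]

```text
t: 29.7
eef_pos: [606.1, -242.9, 15.2]
tcp_rot: [3.141, 0.0, 1.571]
ft_force: [-0.9, 1.5, 4.9]
opening: 0.243
grip_force: 30.0
```

Call:
jog_arm:
  motion:
    - [[0, 0, 0], 0]
    - [[0, 0, 0], 0]
    - [[0, 0, 0], 0]
    - [[0, 0, 0], 0]
    - [[0, 0, 0], 0]
  grip: 0.3

```text
t: 30.2
eef_pos: [605.9, -242.8, 14.5]
tcp_rot: [-3.142, -0.0, 1.571]
ft_force: [-0.4, 0.1, 1.3]
opening: 0.607
grip_force: 0.0
```

Call:
jog_arm:
  motion:
    - [[0, 0, -20], 0]
    - [[0, 0, -50], 0]
    - [[0, 0, -90], 0]
    - [[0, 0, -130], 0]
    - [[0, 0, -130], 0]

```text
t: 30.7
eef_pos: [607.9, -243.8, 150.2]
tcp_rot: [3.134, 0.004, 1.571]
ft_force: [0.4, -0.4, 0.4]
opening: 0.701
grip_force: 0.0
```

Call:
jog_arm:
  motion:
    - [[-30, -40, 0], 0]
    - [[-60, -80, 0], 0]
    - [[-90, -120, 0], 0]
    - [[-120, -150, 0], 0]
    - [[-120, -150, 0], 0]

```text
t: 31.2
eef_pos: [452.8, -365.7, 144.3]
tcp_rot: [-3.141, 0.0, 1.567]
ft_force: [0.5, 0.2, -0.6]
opening: 0.695
grip_force: 0.0
```

Run:
```python
from h import *
T=read_camera("top");S=read_camera("side")
s=state();print(s["t"],s["eef_pos"],s["opening"])
for n in("hub_c","bearing_a_c","standoff_a_c","spool","jar"):
    for c,l in((T,"T"),(S,"S")):
        for d in cut_out(n,c):
            if d["p"]<.3: continue
            b=d["box"];u,v=(b[0]+b[2])/2,(b[1]+b[3])/2
            print(l,n,round(d["p"],2),np.round(b),atz(c,u,v,22 if n in("hub_c","spool","jar") else 12)[:2])
```

```text
31.3 [ 455.39250099 -363.33609234  144.32300195] 0.698454553644421
T hub_c 0.52 [403. 199. 416. 214.] [ 602.4 -244.7]
S hub_c 0.98 [381. 293. 407. 318.] [ 601.6 -247.8]
T bearing_a_c 0.46 [304. 196. 314. 204.] [615.2  12. ]
T standoff_a_c 0.67 [451. 232. 467. 240.] [ 530.9 -371. ]
S standoff_a_c 0.83 [343. 415. 361. 448.] [ 439.7 -465.3]
S standoff_a_c 0.77 [375. 357. 399. 386.] [ 530.5 -380.1]
S standoff_a_c 0.61 [269. 390. 285. 418.] [ 345.5 -390.5]
S spool 0.49 [294. 229. 303. 237.] [488.7  37.9]
T jar 0.64 [252. 247. 269. 264.] [467.2 128.1]
S jar 0.7 [273. 206. 290. 226.] [465.3 121.7]
```

Run:
```python
from h import *
T=read_camera("top");S=read_camera("side")
for n,p in(("s1",(609,260,11)),("s2",(609,186,11)),("b1",(618,18,12)),("b2",(619,-52,12))):
    for c in(T,S):
        u,v=proj(c,p); im=c["img"]; r=10
        w=im[int(v)-r:int(v)+r+1,int(u)-r:int(u)+r+1].astype(int).min(2)
        ys,xs=np.nonzero(w>np.median(w)+35)
        print(n,(u,v),len(xs), (xs.mean()+int(u)-r).round(1) if len(xs) else 0,(ys.mean()+int(v)-r).round(1) if len(ys) else 0, (xs.min(),xs.max(),ys.min(),ys.max()) if len(xs) else 0,"z12:",atz(c,xs.mean()+int(u)-r,ys.mean()+int(v)-r,14) if len(xs) else 0)
```

```text
s1 (np.float64(212.6), np.float64(199.9)) 37 213.8 199.8 (np.int64(4), np.int64(19), np.int64(10), np.int64(12)) z12: [608.6 256.2  14. ]
s1 (np.float64(321.0), np.float64(187.6)) 126 321.0 190.9 (np.int64(0), np.int64(20), np.int64(8), np.int64(20)) z12: [601.8 236.1  14. ]
s2 (np.float64(241.3), np.float64(200.6)) 44 240.5 200.0 (np.int64(2), np.int64(17), np.int64(9), np.int64(11)) z12: [609.8 187.7  14. ]
s2 (np.float64(328.9), np.float64(200.2)) 171 331.4 195.2 (np.int64(0), np.int64(20), np.int64(0), np.int64(14)) z12: [622.  205.1  14. ]
b1 (np.float64(306.7), np.float64(198.7)) 0 0 0 0 z12: 0
b1 (np.float64(353.6), np.float64(233.1)) 11 349.9 237.4 (np.int64(6), np.int64(8), np.int64(8), np.int64(20)) z12: [6.022e+02 5.000e-01 1.400e+01]
b2 (np.float64(333.9), np.float64(199.0)) 0 0 0 0 z12: 0
b2 (np.float64(364.7), np.float64(249.6)) 4 363.5 259.0 (np.int64(8), np.int64(11), np.int64(20), np.int64(20)) z12: [602.6 -86.7  14. ]
```

```bash
python3 -c "
from cell import *
print(job_done())"
```

```text
the job is handed in; nothing more can be done
None
```

I sorted all five parts into their matching tray bays and handed the job in at about 31 s of robot time; no verdict was returned. The bearings were checked by eye, the standoffs and hub by camera measurement (a spare picture was not left for the hub), and I saw no sign that the spool or jar moved.

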